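# Take the gauge case from the tight rack and stand it in the carrier

### The job

At the racket-control desk, get out the shortest of the four grey instrument cases standing packed side by side in the aluminium rack: tip it out by its top edge, towards the open front, until it leans on the rack's front rail, then grip it by the spine side, lift it out and stand it upright in the free bay of the white carrier, all the way down. Set it down rather than drop it, leave the other three cases standing in the rack, and do not disturb the other things on the desk.

Things in the scene. Friction and masses are not known exactly. Their poses are not given: they have to be found in the camera images.
- rack: Fixed aluminium rack, open at the front (its -x side) and top; four places along its y at -57, -19, +19, +57 mm. Origin: on the desk, under the centre of the row; z up. Floor plate 12 mm thick, x = -62 to +63 mm; the cases fill x = -50 to +50 mm (give or take 3). Side panels 8 mm thick at y = +-81 mm, 130 mm high over x = -50 to 63 mm; low brackets run from them to the rail.
- rail_mid (a point): Middle of the rack's steel front rail (12 mm diameter, along the rack's y, full width), 71 mm above the desk and 88 mm in front of the rack's origin. A case tipped over 22 degrees about its lower front edge falls onto it and stays leaning at 27 to 35 degrees (about 0.5 rad), foot still on the floor plate but perhaps slid back some mm, top out beyond its neighbours' fronts.
- back_top (a point): Middle of the top edge of the rack's low back wall (6 mm thick, x = 57 to 63 mm in the rack), 62 mm above the desk. Above it the backs of the cases are free, with open space behind them.
- gauge_case: The case to be moved: grey closed plastic box, the shortest of the four, 100 mm deep (x), 36 mm thick (y), 150 mm high (z), about 0.4 kg. Origin: centre of its underside; z up along its height; its spine (two flush steel clasps) is the -x face, towards the rack's front. Its centre of mass lies 30 mm behind the spine, at half height. About 2 mm of gap either side. May be in any of the four places.
- case_a: Another grey case, same build but taller: 100 x 36 x 170 mm (x, y, z), 0.55 kg, standing loose in the rack; origin at the centre of its underside. Stays in the rack.
- case_b: Another grey case, same build but taller: 100 x 36 x 170 mm (x, y, z), 0.55 kg, standing loose in the rack; origin at the centre of its underside. Stays in the rack.
- case_c: Another grey case, same build but taller: 100 x 36 x 170 mm (x, y, z), 0.55 kg, standing loose in the rack; origin at the centre of its underside. Stays in the rack.
- carrier: Fixed white open carrier, 130 (x) x 172 (y) x 75 mm high, with two upright dividers across y making three bays, each 122 mm (x) by about 52 mm (y), centred at y = -56, 0, +56 mm. Origin: on the desk, under its centre. Walls and dividers 4 mm thick, all about 75 mm high; floor 4 mm thick. Two bays are taken, one is free.
- pad: Black rubber pad, 96 (x) x 34 (y) x 3 mm thick, fixed on the floor of the free bay, at its centre; origin at the centre of its underside, 4 mm above the desk; axes parallel to the carrier's. The gauge case stands on it (the case's depth along x, either way round).
- ball_box: Cardboard box 105 x 42 x 85 mm standing in a taken bay of the carrier; origin at the centre of its underside.
- tool_tin: Steel tin 95 x 44 x 78 mm standing in the other taken bay; origin at the centre of its underside.
- dial_stand: Fixed dial gauge stand on the far middle of the desk: foot 80 x 70 mm, 225 mm high; origin under the foot's centre.
- pressure_pot: Loose aluminium pot, 72 mm across, 55 mm high, between rack and carrier; origin at the centre of its underside.
- cleaner: Loose cleaner bottle with a cap, 56 mm across, 160 mm high, between the robot and the pot; origin at the centre of its underside.
- bored_block: Loose aluminium bar 35 x 220 x 35 mm at the far side; origin at the centre of its underside.
- clear_gauge: Loose clear acrylic bar 30 x 150 x 30 mm lying on the left; origin at the centre of its underside.
- racket: Loose table-tennis racket lying on the right, blade 150 mm across, 245 mm long, 20 mm high; origin at its underside, 30 mm from the blade's centre towards the handle.
- timer: Loose white timer 60 x 90 x 20 mm at the far side; origin at the centre of its underside.
There are look-alikes about, which are no part of the job. Of the things shaped like the pad, the black one is meant.

How it is judged (in metres and radians):
On the way, in this order (a step that is already met when the one before it is completed fails the run):
1. the gauge case is tipped out: it leans forward more than 23 degrees (0.40 rad), its foot still in the rack (angle between gauge_case's own z axis and vertical above 0.4 rad and z of gauge_case in the frame of rack below 0.06 m), for 0.2 s.
2. the gauge case is gripped and lifted clear of the rack's floor (its underside's centre 80 mm up) (z of gauge_case in the frame of rack above 0.08 m and contact force between the fingers and gauge_case above 1 N), for 0.2 s.
At the end, for the whole second after the job is handed in: The gauge case stands upright (within 0.08 rad) and at rest in the carrier's free bay, its underside on the pad (centre within 17 mm along and 13 mm across, less than 10 mm above the pad's underside); the other three cases are still standing in the rack (tilt under 0.3 rad, moved less than 40 mm) (x of gauge_case in the frame of pad between -0.017 and 0.017 m and y of gauge_case in the frame of pad between -0.013 and 0.013 m and z of gauge_case in the frame of pad below 0.01 m and angle between gauge_case's own z axis and vertical below 0.08 rad and linear speed of gauge_case below 0.02 m/s and angle between each of case_a, case_b, case_c's own z axis and vertical below 0.3 rad and distance of each of case_a, case_b, case_c from where it was at the start of the episode below 0.04 m); the robot touches nothing.
It fails at once if another case is pulled out or toppled (moved 40 mm or tilted 0.4 rad) (distance of any of case_a, case_b, case_c from where it was at the start of the episode above 0.04 m or angle between any of case_a, case_b, case_c's own z axis and vertical above 0.4 rad).
It fails at once if another thing on the desk is disturbed (moved 30 mm or more) (distance of any of ball_box, tool_tin, pressure_pot, cleaner, bored_block, clear_gauge, racket, timer from where it was at the start of the episode above 0.03 m).
It fails at once if the gauge case is dropped (moves faster than 0.6 m/s while the fingers do not hold it) (linear speed of gauge_case above 0.6 m/s and contact force between the fingers and gauge_case below 0.3 N).
It also fails if it takes over 58 s, if anything falls off the work surface, if the arm or the gripper's body presses on something with over 40 N, if the wrist force passes 120 N, or if a joint passes its speed limit or range.

### The arm

A 6-joint arm with a two-finger parallel gripper is mounted at the origin on the work surface. World frame = base frame: x ahead of the robot, y to its left, z up, the work surface at z = 0. Lengths are in mm, angles in degrees, forces in N, time in s.
With the tool pointing down it reaches from about 300 to 850 mm from the base axis. Payload 4.2 kg.
Tool frame: the origin (TCP) lies at the very end of the fingers, on their centre line; the grasp point (between the pads) lies 19 mm behind it; z points along the fingers, y is the line along which they close (so a half turn about z gives the same grasp; the last joint's range is limited). The gripper opens to 91 mm and grips with 3 to 60 N. Pads are 32 mm wide; open, the fingers measure 118 mm over their backs; the gripper's body (76 mm by 178 mm) begins 60 mm behind the grasp point.
Start: joints at [71.677, 18.312, 89.639, -0, 72.044, -1.146], TCP at [169.816, 549.368, 213.976] pointing down, gripper open.
Joint ranges: [-177.97, 177.97], [-48.28, 115.42], [12.27, 149.76], [-77.06, 257.06], [2.81, 150.46], [-146.56, 146.56]. Speed limits (degrees/s): [147.25, 147.25, 180, 180, 180, 180].

### API

Orientations are given as [roll, pitch, yaw] about the fixed x, y, z axes, in that order (R = Rz(yaw) Ry(pitch) Rx(roll)).
In Python, from workcell import env, eyes gives the robot as it stands.
- The arm moves only by the tool send_rows, never from a script. Its argument "targets" is text: rows parted by semicolons, each of 7 numbers parted by spaces: the shift along the tool's x, y, z in m, then the turn, a rotation vector about the tool's x, y, z in degrees, then the opening in per cent of the stroke, from 0 (shut) to 100 (fully open). A call has 1 to 12 rows; each row is the pose to reach, as a shift and turn from the pose commanded when the call began, along the tool's axes at that moment; what a row does not reach only later rows make up. A row lasts 1/12 s, in which the tool goes at most 41.7 mm and 7.16 degrees, less where a joint would pass 70% of its speed; a pose out of reach is approached as far as the arm can. A call with a gripper value outside its range is refused whole. The fingers move at their own pace and stop on an object; "grip_force" is the grip in N (left out, the last holds). Time passes only in rows, so rows that repeat a pose let the fingers close. It gives the time, the measured TCP pose, the force, the opening and the grip force at its end, in the units of the state.
- env.state(): the state, without advancing time (a new reading comes with each control period).
- eyes.grab_frame(name): name is "side" or "top"; returns a dict with "image" (480x640x3 uint8, blue, green, red), "fovy" (degrees; the focal length in pixels is half the picture's height over the tangent of half this angle, whatever the lens; pixels are square), "cx", "cy" (the principal point, pixels), "eye" and "attitude" of the camera in the world. Camera axes: x right, y up, looking along -z (the intrinsics and any distortion apply to the point x, -y, -z); pixel columns grow to the right and rows downward; lengths in mm; the calibration is good to about 2 mm. A picture is of the moment at which its call begins. There is no depth.
- env.job_done(): hands the job in; it is judged then, once.
The state is a dict: "time_s": time; "qpos": joint angles; "qvel": joint speeds; "effort": joint torques, N m; "ee_pos": TCP position; "ee_rot": TCP orientation; "force": force on the tool from outside, world axes, zero at the start; "torque": the same for the moment, N m; "gripper_width": finger opening in mm; "gripper_force": force on a finger pad.
Only numpy, scipy, OpenCV 4.12 (cv2) and the standard library are available. Lean on these libraries where they do the work, as an engineer would, in place of code of your own. Each camera call takes 0.05 s, during which the arm holds its last target. There are 200 camera calls.

## Working session

There is one attempt and no reset: what is moved stays moved. The work goes in short steps, Python scripts to look and compute and a tool call to move; the robot and the scene stay as the last step left them, time stands still between calls to the robot, and variables do not carry over. Pictures are saved under pics/ and viewed, at most 10 in all, crops included, and the job is handed in when it is done.

Besides the shell and the picture viewer there is one more tool, called after ">>>" by a JSON object that holds its "api" and its "payload". send_rows: Moves the arm, as the interface text tells. Its arguments: {"type":"object","properties":{"targets":{"type":"string"},"grip_force":{"type":"number"}},"required":["targets"]}

```bash
mkdir -p pics; ls; python3 - <<'E'
from workcell import env, eyes
import cv2
print(env.state())
for n in("side","top"):
    f=eyes.grab_frame(n); cv2.imwrite(f"pics/{n}0.png",f["image"]); print({k:v for k,v in f.items() if k!="image"})
E
```

```text
pics
{'time_s': 0.0, 'qpos': array([ 7.16765671e+01,  1.83531066e+01,  8.97072322e+01, -9.08047475e-04,
        7.20439401e+01, -1.14549132e+00]), 'qvel': array([ 0.12052802,  0.0001902 ,  0.06395829, -0.09808241,  0.08467109,
        0.14749549]), 'effort': array([-4.22339299e-04, -4.12471390e+01, -2.31973439e+01,  7.26166950e-02,
        4.57319291e-02, -1.59262668e-04]), 'ee_pos': array([169.65960111, 548.86407305, 213.09999836]), 'ee_rot': array([-1.79895725e+02, -1.22153136e-03,  1.62822338e+02]), 'force': array([-0.27889196,  0.14720121, -0.58839287]), 'torque': array([0.04354762, 0.00348179, 0.06904503]), 'gripper_force': 0.0, 'gripper_width': 91.50204642897677}
{'fovy': 43.88951445418024, 'cx': 321.5031956012067, 'cy': 233.1144205207516, 'eye': array([-238.48221466, -910.04808816,  963.6501648 ]), 'attitude': array([ 53.68383692,  -0.64005495, -40.81872095])}
{'fovy': 49.41323473039445, 'cx': 318.8137195835292, 'cy': 241.74545966089815, 'eye': array([ 445.32175772,   -9.03236288, 1339.47298598]), 'attitude': array([  5.34504849,   0.15982698, -90.07424178])}
```

View pics/side0.png

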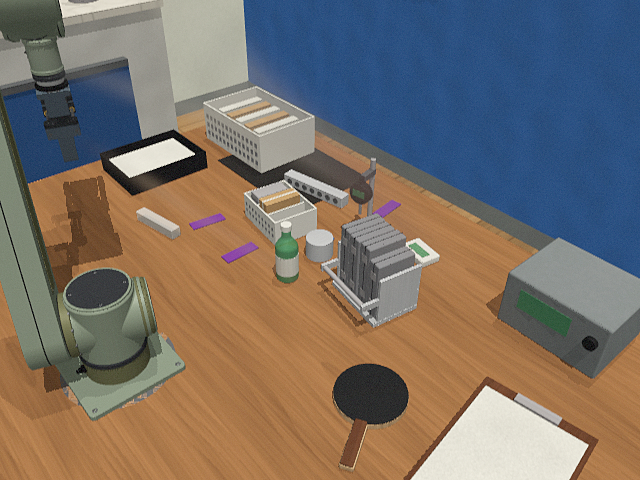

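View pics/top0.png

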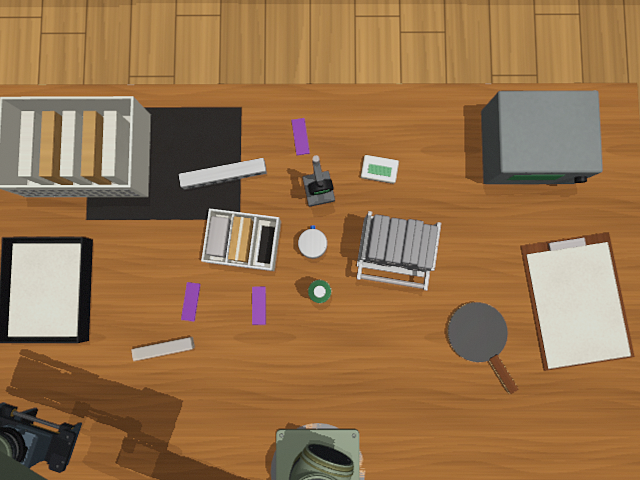

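The side view shows the rack at about (378,268) and the carrier at (280,210). The top view shows the rack at about (398,248) with its rail at the bottom. The carrier is at (241,239), and its free bay with the black pad is on the right at (266,244). I'll zoom in on both.

```bash
python3 - <<'E'
import cv2, numpy as np
s=cv2.imread("pics/side0.png"); t=cv2.imread("pics/top0.png")
a=cv2.resize(s[205:335,310:440],(390*1,390),interpolation=cv2.INTER_CUBIC)
a=cv2.resize(s[205:335,310:440],(600,600),interpolation=cv2.INTER_CUBIC)
cv2.imwrite("pics/c1.png",a)
b=cv2.resize(t[200:300,195:295],(400,400),interpolation=cv2.INTER_CUBIC)
c=cv2.resize(t[200:300,350:450],(400,400),interpolation=cv2.INTER_CUBIC)
cv2.imwrite("pics/c2.png",np.hstack([b,c]))
E
```

```text
(no output)
```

View pics/c1.png

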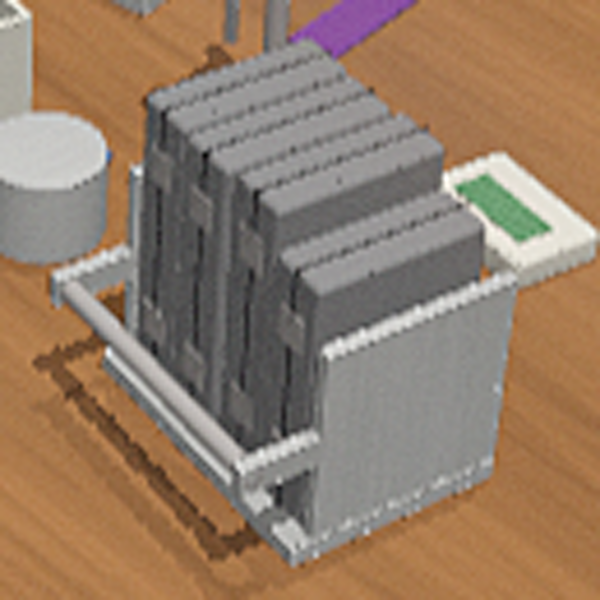

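View pics/c2.png

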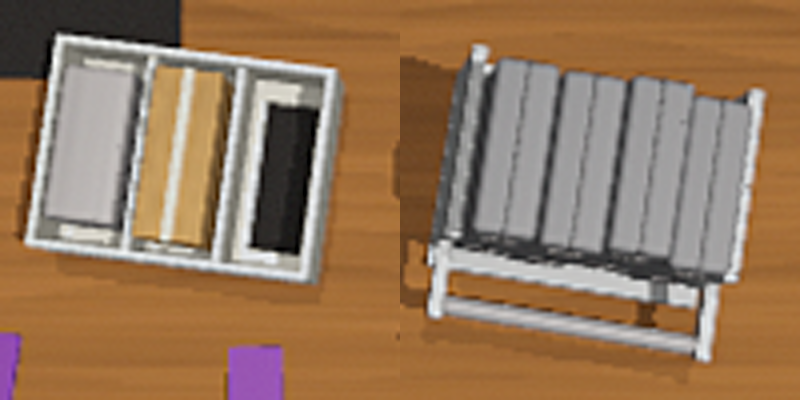

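The two crops show the shortest case in the rack's -y place (top view right, side view nearest, next to the right panel). The free bay is the carrier's -y bay, holding the black pad. Next I'll turn the corner pixels into points.

```bash
cat > h.py <<'E'
import numpy as np, cv2
from scipy.spatial.transform import Rotation as R
def ray(f,u,v):
    fl=240/np.tan(np.radians(f["fovy"]/2))
    d=np.array([(u-f["cx"])/fl,-(v-f["cy"])/fl,-1.])
    return np.array(f["eye"]),R.from_euler("xyz",f["attitude"],degrees=True).apply(d)
def onz(f,u,v,z):
    e,d=ray(f,u,v); return e+d*(z-e[2])/d[2]
def proj(f,p):
    fl=240/np.tan(np.radians(f["fovy"]/2))
    q=R.from_euler("xyz",f["attitude"],degrees=True).inv().apply(np.array(p,float)-f["eye"])
    return f["cx"]+fl*q[...,0]/-q[...,2], f["cy"]-fl*q[...,1]/-q[...,2]
T=dict(fovy=49.41323473039445,cx=318.8137195835292,cy=241.74545966089815,eye=np.array([445.32175772,-9.03236288,1339.47298598]),attitude=[5.34504849,0.15982698,-90.07424178])
S=dict(fovy=43.88951445418024,cx=321.5031956012067,cy=233.1144205207516,eye=np.array([-238.48221466,-910.04808816,963.6501648]),attitude=[53.68383692,-0.64005495,-40.81872095])
E
python3 - <<'E'
from h import *
np.set_printoptions(precision=1,suppress=True)
L=lambda x,y:(195+x/4,200+y/4); Q=lambda x,y:(350+(x-400)/4,200+y/4)
c=[onz(T,*L(*p),75) for p in[(58,38),(338,72),(312,278),(30,242)]]
print("carrier",np.array(c),np.mean(c,0)); 
for i in range(4): print(np.linalg.norm(c[i]-c[(i+1)%4]), np.degrees(np.arctan2(*(c[(i+1)%4]-c[i])[1::-1])))
rl=[onz(T,*Q(*p),71) for p in[(445,305),(695,347)]]
print("rail",rl,np.mean(rl,0),np.linalg.norm(rl[0]-rl[1]),np.degrees(np.arctan2(*(rl[0]-rl[1])[1::-1])))
g=np.array([onz(T,*Q(*p),162) for p in[(697,97),(750,100),(727,275),(672,270)]])
print("short",g,g.mean(0))
pn=np.array([onz(T,*Q(*p),130) for p in[(480,47),(757,92),(731,278)]])
print("panels",pn,np.linalg.norm(pn[0]-pn[1]),np.degrees(np.arctan2(*(pn[0]-pn[1])[1::-1])))
t=np.array([onz(T,*Q(*p),182) for p in[(497,60),(558,67),(532,245),(473,235), (692,83),(668,258)]])
print("tall",t, t.mean(0))
for a,b in((0,3),(1,2),(4,5)): print(np.linalg.norm(t[a]-t[b]),np.degrees(np.arctan2(*(t[a]-t[b])[1::-1])))
# side view of crop1 (scale 600/130)
k=130/600
P=lambda x,y:(310+x*k,205+y*k)
for n,p,z in(("short fr-left",(283,258),162),("short fr-right",(318,290),162),("short bk-right",(483,240),162),("panel front top",(325,350),130),("panel back",(515,280),130),("rail R",(238,465),71),("rail L",(65,290),71)):
    print(n,onz(S,*P(*p),z))
E
```

```text
carrier [[643.4 262.1  75. ]
 [622.1  90.4  75. ]
 [496.3 105.4  75. ]
 [518.3 276.8  75. ]] [570.  183.7  75. ]
172.9902060492072 -97.07164113814665
126.74384657645447 173.1880679117383
172.78238396997295 82.65809974242985
125.92999035805734 -6.714822560701038
rail [array([ 479.7, -108.5,   71. ]), array([ 454.2, -259.6,   71. ])] [ 467.  -184.1   71. ] 153.2314472414628 80.38786061146817
short [[ 595.1 -245.6  162. ]
 [ 593.3 -275.7  162. ]
 [ 493.9 -260.5  162. ]
 [ 496.8 -229.5  162. ]] [ 544.8 -252.8  162. ]
panels [[ 628.8 -125.7  130. ]
 [ 602.  -287.1  130. ]
 [ 493.5 -269.6  130. ]] 163.5939800785625 80.56966456329475
tall [[ 613.6 -130.1  182. ]
 [ 609.6 -164.2  182. ]
 [ 509.9 -148.4  182. ]
 [ 515.5 -115.7  182. ]
 [ 600.4 -238.9  182. ]
 [ 502.6 -223.7  182. ]] [ 558.6 -170.2  182. ]
99.1050954324823 -8.367094281398415
100.8921583685453 -9.01662392058041
99.00309448081092 -8.860382418617716
short fr-left [ 497.4 -234.9  162. ]
short fr-right [ 493.3 -261.8  162. ]
short bk-right [ 578.6 -285.7  162. ]
panel front top [ 494.  -268.7  130. ]
panel back [ 600.  -291.3  130. ]
rail R [ 455.5 -255.    71. ]
rail L [ 477.8 -105.3   71. ]
```

>>> {"api": "send_rows", "payload": {"targets": "-0.02 -0.02 -0.003 0 0 0 0;-0.05 -0.05 -0.01 0 0 -1 0;-0.08 -0.08 -0.02 0 0 -2 0;-0.11 -0.10 -0.03 0 0 -3 0;-0.14 -0.13 -0.04 0 0 -4 0;-0.17 -0.16 -0.05 0 0 -5 0;-0.2 -0.19 -0.06 0 0 -6 0;-0.23 -0.22 -0.07 0 0 -7 0;-0.255 -0.245 -0.08 0 0 -8 0;-0.28 -0.27 -0.09 0 0 -8 0;-0.31 -0.295 -0.1 0 0 -8 0;-0.34 -0.324 -0.106 0 0 -8 0"}}

```text
time_s: 1.1
ee_pos: [399.5, 138.3, 320.9]
ee_rot: [179.9, 0.1, 170.8]
force: [0.9, 0.7, -0.1]
gripper_width: 13.8
gripper_force: 0.0
```

```bash
cat >> h.py <<'E'
O=np.array([553.9,-198.2,0]); A=np.radians(-9.2)
X=np.array([np.cos(A),np.sin(A),0]); Y=np.array([-np.sin(A),np.cos(A),0]); Z=np.array([0,0,1.])
def W(x,y,z): return O+x*X+y*Y+z*Z
def where():
    from workcell import env
    s=env.state(); R0=R.from_euler("xyz",s["ee_rot"],degrees=True); d=s["ee_pos"]-O
    print("rack xyz",np.round([d@X,d@Y,d[2]],1),"rpy",np.round(s["ee_rot"],2),"F",np.round(s["force"],1),"w",round(s["gripper_width"],1),"q",np.round(s["qpos"]),s["time_s"])
    return s["ee_pos"],R0
def to(p,Rt):
    p0,R0=where(); print("shift m",np.round(R0.inv().apply(p-p0)/1000,4),"turn",np.round((R0.inv()*Rt).as_rotvec(degrees=True),1))
def down(yaw): return R.from_euler("xyz",[180,0,yaw],degrees=True)
E
python3 -c "
from h import *
to(W(85,-60,320),down(170.8))"
```

```text
rack xyz [-206.2  307.5  320.9] rpy [1.7993e+02 9.0000e-02 1.7085e+02] F [ 0.9  0.7 -0.1] w 13.8 q [ 18.   1.  96.   0.  83. -63.] 1.1
shift m [-0.2909 -0.3677  0.0009] turn [0.1 0.1 0. ]
```

>>> {"api": "send_rows", "payload": {"targets": "-0.024 -0.03 0 0 0 0 0;-0.05 -0.06 0 0 0 0 0;-0.075 -0.092 0 0 0 0 0;-0.1 -0.123 0 0 0 0 0;-0.124 -0.155 0 0 0 0 0;-0.15 -0.187 0 0 0 0 0;-0.175 -0.22 0 0 0 0 0;-0.2 -0.25 0 0 0 0 0;-0.225 -0.285 0 0 0 0 0;-0.25 -0.315 0 0 0 0 0;-0.275 -0.345 0 0 0 0 0;-0.292 -0.368 0 0 0 0 0"}}

```text
time_s: 2.1
ee_pos: [629.3, -273.0, 318.3]
ee_rot: [-180.0, -0.1, 170.7]
force: [0.2, 0.3, -1.0]
gripper_width: 0.5
gripper_force: 0.0
```

>>> {"api": "send_rows", "payload": {"targets": "0 0 0.02 0 0 0 0;0 0 0.045 0 0 0 0;0 0 0.07 0 0 0 0;0 0 0.095 0 0 0 0;0 0 0.12 0 0 0 0;0 0 0.14 0 0 0 0;0 0 0.155 0 0 0 0;0 0 0.165 0 0 0 0;0 0 0.17 0 0 0 0;0 0 0.17 0 0 0 0"}}

```text
time_s: 2.93
ee_pos: [627.8, -269.8, 148.6]
ee_rot: [180.0, -0.1, 170.8]
force: [0.2, -0.1, 0.5]
gripper_width: 0.1
gripper_force: 0.0
```

```bash
python3 -c "
from h import *
from workcell import eyes
to(W(85,-60,148),down(170.8))
a=[]
for n in('top','side'):
    f=eyes.grab_frame(n); i=f['image']
    c=i[190:310,340:460] if n=='top' else i[190:310,320:440]
    a.append(cv2.resize(c,(400,400),interpolation=cv2.INTER_CUBIC))
cv2.imwrite('pics/p1.png',np.hstack(a))
"
```

```text
rack xyz [ 84.4 -58.9 148.6] rpy [ 1.7996e+02 -1.3000e-01  1.7083e+02] F [ 0.2 -0.1  0.5] w 0.1 q [ -24.   31.   79.    0.   70. -105.] 2.9333
shift m [-0.0006 -0.0011  0.0006] turn [ 0.  -0.1  0. ]
```

View pics/p1.png

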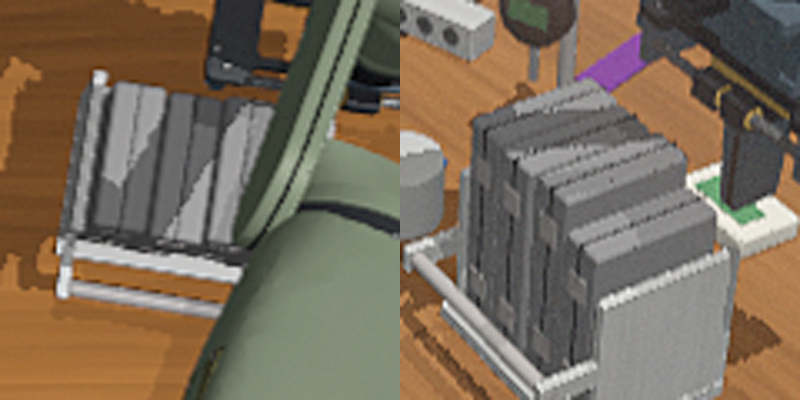

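The side view shows the closed fingers behind the short case's back at about (750,180), clear of everything. I'll push it forward while rising gently.

>>> {"api": "send_rows", "payload": {"targets": "0.006 -0.001 0 0 0 0 0;0.012 -0.001 0 0 0 0 0;0.017 -0.001 0 0 0 0 0;0.021 -0.001 0 0 0 0 0;0.025 -0.001 -0.001 0 0 0 0;0.029 -0.001 -0.003 0 0 0 0;0.033 -0.001 -0.006 0 0 0 0;0.037 -0.001 -0.009 0 0 0 0;0.041 -0.001 -0.012 0 0 0 0;0.045 -0.001 -0.014 0 0 0 0;0.049 -0.001 -0.016 0 0 0 0;0.053 -0.001 -0.018 0 0 0 0"}}

```text
time_s: 4.03
ee_pos: [575.2, -262.4, 167.9]
ee_rot: [180.0, -0.0, 170.8]
force: [-0.1, 0.1, -1.0]
gripper_width: 0.5
gripper_force: 0.1
```

```bash
python3 -c "
from h import *
from workcell import eyes
where()
f=eyes.grab_frame('side'); cv2.imwrite('pics/p2.png',cv2.resize(f['image'][190:310,320:440],(400,400),interpolation=cv2.INTER_CUBIC))
"
```

```text
rack xyz [ 31.3 -60.  167.9] rpy [ 1.7999e+02 -3.0000e-02  1.7082e+02] F [-0.1  0.1 -1. ] w 0.5 q [ -26.   25.   86.    0.   69. -106.] 4.0333
```

View pics/p2.png

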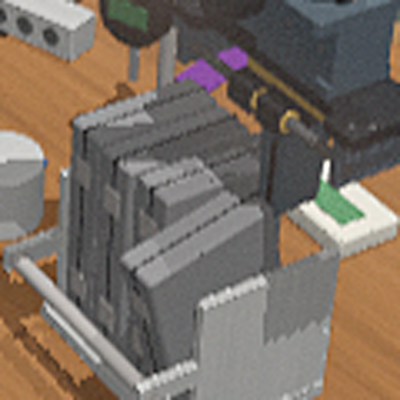

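The case is tipping about its front edge (top now at about (195,230)) and its neighbours are unmoved. I'll keep pushing.

>>> {"api": "send_rows", "payload": {"targets": "0.004 0 -0.002 0 0 0 0;0.008 0 -0.004 0 0 0 0;0.012 0 -0.006 0 0 0 0;0.016 0 -0.008 0 0 0 0;0.020 0 -0.009 0 0 0 0;0.023 0 -0.01 0 0 0 0;0.026 0 -0.01 0 0 0 0;0.029 0 -0.01 0 0 0 0;0.032 0 -0.01 0 0 0 0;0.035 0 -0.01 0 0 0 0;0.035 0 -0.01 0 0 0 0;0.035 0 -0.01 0 0 0 0"}}

```text
time_s: 5.08
ee_pos: [541.2, -257.0, 177.8]
ee_rot: [180.0, 0.0, 170.8]
force: [-0.2, 0.2, 0.4]
gripper_width: 0.8
gripper_force: 0.0
```

```bash
python3 -c "
from h import *
from workcell import eyes
where()
f=eyes.grab_frame('side'); cv2.imwrite('pics/p3.png',cv2.resize(f['image'][190:310,320:440],(600,600),interpolation=cv2.INTER_CUBIC))
"
```

```text
rack xyz [ -3.2 -60.1 177.8] rpy [179.99   0.   170.82] F [-0.2  0.2  0.4] w 0.8 q [ -27.   22.   90.    0.   69. -107.] 5.0833
```

View pics/p3.png

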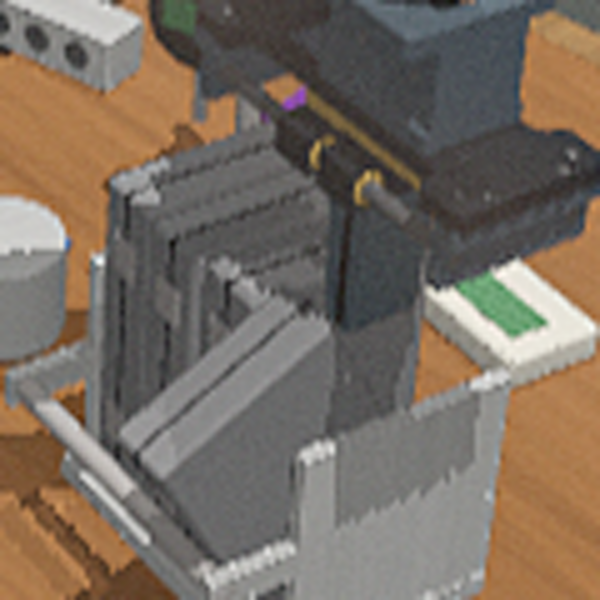

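The case now leans on the rail, with the top edge of its near face running from about (150,475) to (332,325) in the crop. I'll raycast these corners onto the case's side plane.

```bash
python3 -c "
from h import *
q=[]
for p in((150,475),(332,325)):
    e,d=ray(S,320+p[0]/5,190+p[1]/5); t=((O-75*Y-e)@Y)/(d@Y); r=e+t*d-O; q.append([r@X,r[2]]); 
q=np.array(q); print(q,np.linalg.norm(q[1]-q[0]),np.degrees(np.arctan2(*(q[1]-q[0])[::-1])))
for th in (27,30,33,35):
    t=np.radians(th); h=np.array([-np.sin(t),np.cos(t)])
    print(th, q[0]-150*h)
"
```

```text
[[-124.150563    149.50553963]
 [ -34.77443791  192.21332972]] 99.05577757360872 25.540494690673718
27 [-56.05198804  15.854561  ]
30 [-49.150563    19.60172906]
33 [-42.45470775  23.70495444]
35 [-38.11409755  26.63273299]
```

>>> {"api": "send_rows", "payload": {"targets": "-0.01 0 0 0 0 0 0;-0.02 0 -0.01 0 0 0 0;-0.03 0 -0.03 0 0 0 0;-0.035 0 -0.06 0 0 0 0;-0.035 0 -0.09 0 0 0 0;-0.035 0 -0.12 0 0 0 20;-0.02 0 -0.15 0 0 0 50;0 0 -0.17 0 0 0 75;0.02 0 -0.17 0 0 0 75;0.05 0 -0.17 0 0 0 75;0.08 0 -0.17 0 0 0 75;0.11 0 -0.17 0 0 0 75"}}

```text
time_s: 6.13
ee_pos: [432.3, -239.3, 347.9]
ee_rot: [-180.0, 0.0, 170.9]
force: [0.2, -0.0, 0.7]
gripper_width: 44.2
gripper_force: 0.0
```

```bash
cat >> h.py <<'E'
def tilt(a,yaw=170.8): return down(yaw)*R.from_rotvec([0,-a,0],degrees=True)
E
python3 -c "
from h import *
to(W(-128,-57,208),tilt(28))
from workcell import eyes
f=eyes.grab_frame('top'); i=f['image']; cv2.imwrite('pics/t4.png',i)
"
```

```text
rack xyz [-113.4  -60.   347.9] rpy [-1.8000e+02  3.0000e-02  1.7085e+02] F [ 0.2 -0.   0.7] w 44.2 q [ -30.    8.   85.    0.   87. -111.] 6.1333
shift m [0.0147 0.0031 0.1398] turn [  0.  -28.    0.1]
```

>>> {"api": "send_rows", "payload": {"targets": "0.003 0 0.02 0 -4 0 75;0.005 0.001 0.04 0 -8 0 75;0.008 0.002 0.06 0 -13 0 75;0.01 0.003 0.08 0 -18 0 75;0.012 0.003 0.1 0 -22 0 75;0.014 0.003 0.12 0 -26 0 75;0.015 0.003 0.14 0 -28 0 75;0.015 0.003 0.14 0 -28 0 75;0.015 0.003 0.14 0 -28 0 75;0.015 0.003 0.14 0 -28 0 75"}}

```text
time_s: 7.02
ee_pos: [420.3, -235.5, 210.0]
ee_rot: [-179.9, 28.2, 170.9]
force: [0.8, -0.5, 0.2]
gripper_width: 68.9
gripper_force: 0.0
```

```bash
python3 -c "
from h import *
to(W(-81,-57,120),tilt(28))
from workcell import eyes
f=eyes.grab_frame('side'); cv2.imwrite('pics/p5.png',cv2.resize(f['image'][170:320,300:450],(600,600),interpolation=cv2.INTER_CUBIC))
"
```

```text
rack xyz [-125.9  -58.2  210. ] rpy [-179.89   28.15  170.88] F [ 0.8 -0.5  0.2] w 68.9 q [ -40.   -1.  121.   23.   38. -137.] 7.0167
shift m [0.0028 0.0013 0.1005] turn [-0.1  0.2  0.1]
```

View pics/p5.png

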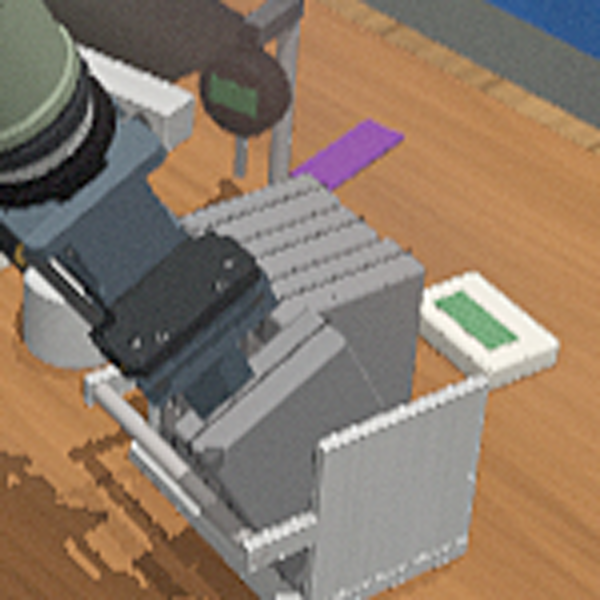

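The gripper straddles the spine side near (215,390), lined up with the case in y. I'll descend along the case axis.

>>> {"api": "send_rows", "payload": {"targets": "0 0.001 0.012 0 0 0 75;0.001 0.001 0.025 0 0 0 75;0.002 0.001 0.037 0 0 0 75;0.003 0.001 0.05 0 0 0 75;0.003 0.001 0.05 0 0 0 75"}}

```text
time_s: 7.48
ee_pos: [440.6, -236.6, 162.0]
ee_rot: [180.0, 28.0, 170.9]
force: [-0.2, 0.1, 1.0]
gripper_width: 68.4
gripper_force: 0.0
```

```bash
python3 -c "
from h import *
to(W(-81,-57,120),tilt(28))"
```

```text
rack xyz [-105.7  -56.   162. ] rpy [179.96  27.96 170.88] F [-0.2  0.1  1. ] w 68.4 q [ -38.    4.  124.   27.   31. -140.] 7.4833
shift m [-0.0022 -0.0011  0.0487] turn [ 0.1 -0.   0.1]
```

```bash
python3 -c "
from h import *
to(W(-84,-57,121),tilt(20))"
```

```text
rack xyz [-105.7  -56.   162. ] rpy [179.96  27.96 170.88] F [-0.2  0.1  1. ] w 68.4 q [ -38.    4.  124.   27.   31. -140.] 7.4833
shift m [ 0.     -0.0011  0.0464] turn [0.1 8.  0.1]
```

>>> {"api": "send_rows", "payload": {"targets": "0 -0.001 0 0 3 0 75;0 -0.001 0 0 6 0 75;0 -0.001 0.006 0 8 0 75;0 -0.001 0.015 0 8 0 75;0 -0.001 0.024 0 8 0 75;0 -0.001 0.032 0 8 0 75;0 -0.001 0.04 0 8 0 75;0 -0.001 0.046 0 8 0 75;0 -0.001 0.046 0 8 0 75"}}

```text
time_s: 8.23
ee_pos: [459.7, -240.4, 120.0]
ee_rot: [179.9, 19.9, 170.8]
force: [0.4, 0.2, -0.0]
gripper_width: 68.7
gripper_force: 0.0
```

```bash
python3 -c "
from h import *
to(W(-84,-57,121),tilt(20))"
```

```text
rack xyz [-86.2 -56.7 120. ] rpy [179.92  19.86 170.79] F [ 0.4  0.2 -0. ] w 68.7 q [ -34.   11.  119.   15.   33. -127.] 8.2333
shift m [-0.0024 -0.0003 -0.0002] turn [ 0.1 -0.1 -0. ]
```

>>> {"api": "send_rows", "payload": {"targets": "0 0 0 0 0 0 55;0 0 0 0 0 0 45;0 0 0 0 0 0 40;0 0 0 0 0 0 36;0 0 0 0 0 0 33;0 0 0 0 0 0 30;0 0 0 0 0 0 30;0 0 0 0 0 0 30;0 0 0 0 0 0 30;0 0 0 0 0 0 30", "grip_force": 40}}

```text
time_s: 9.07
ee_pos: [460.2, -240.4, 121.8]
ee_rot: [180.0, 20.0, 170.8]
force: [-0.4, 5.7, 4.6]
gripper_width: 35.9
gripper_force: 39.9
```

>>> {"api": "send_rows", "payload": {"targets": "0 0 -0.003 0 0 0 30;0.001 0 -0.007 0 0 0 30;0.002 0 -0.012 0 0 0 30;0.003 0 -0.018 0 0 0 30;0.004 0 -0.025 0 0 0 30;0.005 0 -0.033 0 0 0 30;0.006 0 -0.041 0 0 0 30;0.007 0 -0.049 0 0 0 30;0.008 0 -0.057 0 0 0 30;0.009 0 -0.065 0 0 0 30;0.010 0 -0.072 0 0 0 30;0.011 0 -0.08 0 0 0 30"}}

```text
time_s: 10.07
ee_pos: [421.6, -234.6, 192.9]
ee_rot: [180.0, 19.8, 170.8]
force: [0.1, 0.2, -4.3]
gripper_width: 36.0
gripper_force: 39.9
```

```bash
python3 -c "
from h import *
where()
from workcell import eyes
f=eyes.grab_frame('side'); cv2.imwrite('pics/p6.png',cv2.resize(f['image'][150:330,270:450],(600,600),interpolation=cv2.INTER_CUBIC))
"
```

```text
rack xyz [-124.8  -57.1  192.9] rpy [179.99  19.84 170.84] F [ 0.1  0.2 -4.3] w 36.0 q [ -37.    2.  116.   13.   44. -126.] 10.0667
```

View pics/p6.png

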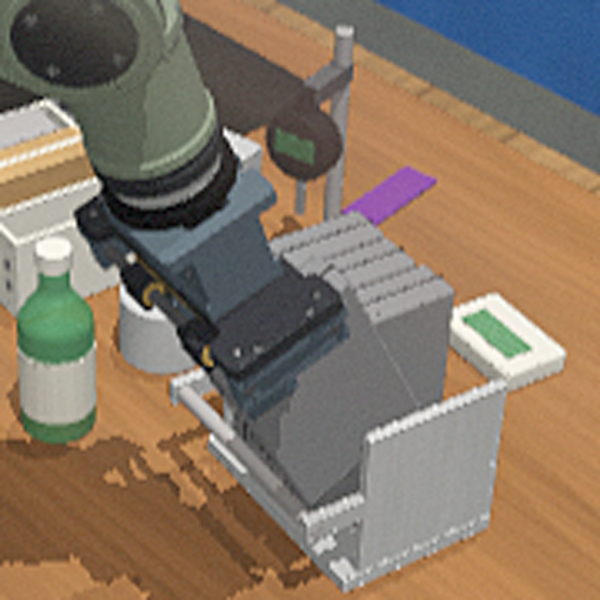

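The case is held and sliding out cleanly, and its neighbours are still upright. I'll lift it straight up, then bring it upright.

>>> {"api": "send_rows", "payload": {"targets": "-0.003 0 -0.009 0 0 0 30;-0.006 0 -0.018 0 0 0 30;-0.01 0 -0.028 0 0 0 30;-0.014 0 -0.038 0 0 0 30;-0.018 0 -0.048 0 0 0 30;-0.022 0 -0.059 0 0 0 30;-0.026 0 -0.07 0 0 0 30;-0.03 0 -0.081 0 0 0 30;-0.034 0 -0.092 0 0 0 30;-0.037 0 -0.103 0 0 0 30;-0.041 0 -0.113 0 0 0 30;-0.041 0 -0.113 0 0 0 30"}}

```text
time_s: 11.12
ee_pos: [423.2, -235.6, 315.5]
ee_rot: [-179.9, 20.2, 170.8]
force: [-0.1, -0.3, -3.3]
gripper_width: 36.1
gripper_force: 39.9
```

>>> {"api": "send_rows", "payload": {"targets": "0 0 -0.01 0 3 0 30;0 0 -0.02 0 6 0 30;0 0 -0.03 0 10 0 30;0 0 -0.04 0 14 0 30;0 0 -0.05 0 18 0 30;0 0 -0.06 0 22 0 30;0 0 -0.065 0 25 0 30;0 0 -0.065 0 28 0 30;0 0 -0.065 0 28 0 30;0 0 -0.065 0 28 0 30"}}

```text
time_s: 11.95
ee_pos: [401.4, -231.4, 373.1]
ee_rot: [180.0, -8.0, 170.9]
force: [0.5, 1.4, -4.0]
gripper_width: 36.0
gripper_force: 40.0
```

```bash
python3 -c "
from h import *
where()
from workcell import eyes
a=[]
for n in('side','top'):
    f=eyes.grab_frame(n); i=f['image']; cv2.imwrite('pics/%s6.png'%n,i)
    a.append(cv2.resize(i[90:330,220:460] if n=='side' else i[170:370,280:480],(400,400),interpolation=cv2.INTER_CUBIC))
cv2.imwrite('pics/p7.png',np.hstack(a))
"
```

```text
rack xyz [-145.2  -57.2  373.1] rpy [179.96  -8.03 170.85] F [ 0.5  1.4 -4. ] w 36.0 q [ -29.    9.   80.   -3.   98. -110.] 11.95
```

View pics/p7.png

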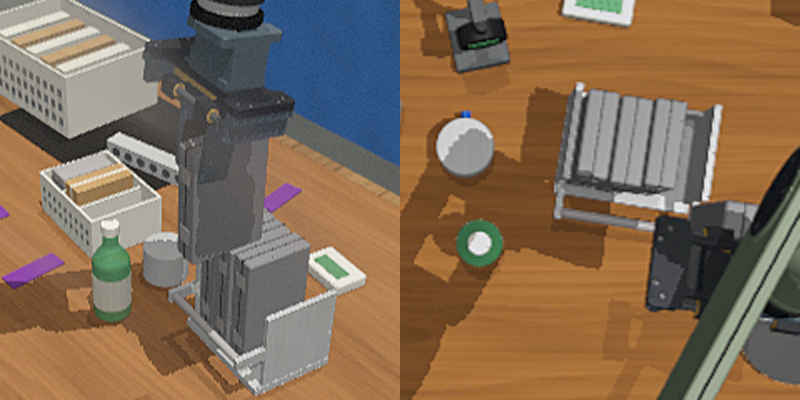

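The left half shows the case hanging near upright at about (220,190), well clear of the rack. The right half shows the other three cases still in their places. From here I'll check by numbers only.

```bash
python3 -c "
from h import *
np.set_printoptions(precision=1,suppress=True)
g=cv2.GaussianBlur(cv2.cvtColor(cv2.imread('pics/side6.png'),cv2.COLOR_BGR2GRAY),(3,3),0)
P=[W(-166,-75,263.5),W(-66,-75,263.5),W(-166,-39,263.5)]
print('pred',[np.round(proj(S,p),1) for p in P])
for c in [tuple(float(v) for v in proj(S,p)) for p in P]+[(329,243),(344,247),(377,223)]:
    r=cv2.cornerSubPix(g,np.array([[c]],np.float32),(4,4),(-1,-1),(3,30,.01))[0,0]
    e,d=ray(S,*r); t=((O-75*Y-e)@Y)/(d@Y); q=e+t*d-O; print(np.array(c),r,'on y=-75: x,z',q@X,q[2])
ls=cv2.createLineSegmentDetector().detect(g)[0][:,0]
for l in ls:
    if 320<min(l[0],l[2]) and max(l[0],l[2])<390 and 150<min(l[1],l[3]) and max(l[1],l[3])<262 and np.hypot(l[0]-l[2],l[1]-l[3])>18: print(l)
"
```

```text
pred [array([334.2, 247.7]), array([376.5, 232. ]), array([324.4, 238. ])]
[334.2 247.7] [334.2 247.7] on y=-75: x,z -166.0000474650682 263.5000251524191
[376.5 232. ] [375.4 233.7] on y=-75: x,z -68.38078873677783 259.96835099443365
[324.4 238. ] [324.4 238. ] on y=-75: x,z -188.88223078556504 295.39033663312716
[329 243] [329.5 243.9] on y=-75: x,z -177.11552479679526 277.02328541259806
[344 247] [342.  245.2] on y=-75: x,z -148.16080987690123 262.4934641934509
[377 223] [377. 223.] on y=-75: x,z -66.57700562463424 285.5956388416656
[327.  226.9 325.8 195.5]
[363.2 156.1 388.3 151.7]
[380.7 175.6 378.7 205.7]
[337.7 199.3 340.4 178.1]
[383.1 158.1 360.9 161.3]
[333.8 199.4 334.5 226.9]
[372.5 198.2 371.1 218.1]
```

```bash
python3 -c "
from h import *
def pl(u,v,y):
    e,d=ray(S,u,v); t=((O+y*Y-e)@Y)/(d@Y); q=e+t*d-O; return np.array([q@X,q[2]])
for n,l,y in(('back',(380.7,175.6,378.7,205.7),-75),('spine near',(333.8,199.4,334.5,226.9),-75),('spine far',(325.8,195.5,327,226.9),-39)):
    a,b=pl(*l[:2],y),pl(*l[2:],y); print(n,a,b,'forward tilt',np.degrees(np.arctan2(b[0]-a[0],a[1]-b[1])))
f=cv2.imread('pics/top0.png')
m=cv2.inRange(f,(0,0,0),(45,45,45))[200:290,245:290]
n,lab,st,ce=cv2.connectedComponentsWithStats(m)
i=1+np.argmax(st[1:,4]); r=cv2.minAreaRect(np.argwhere(lab==i)[:,::-1].astype(np.float32)); print(r,st[i])
bx=cv2.boxPoints(r)+[245,200]; q=np.array([onz(T,*p,7) for p in bx]); print(q,q.mean(0))
A=np.radians(-6.9); pc=np.array([570,183.7])-56*np.array([-np.sin(A),np.cos(A)]); print('pad from carrier',pc)
print('cleaner/pot',onz(T,319,291,100),onz(T,312,243,55),'stand',onz(T,317,175,200))
"
```

```text
back [-66.94348341 393.98474106] [-65.85845101 326.29034   ] forward tilt 0.9182805792457219
spine near [-170.12261567  375.40006702] [-166.83433826  312.97042744] forward tilt 3.015081889155864
spine far [-164.46889953  362.01633191] [-160.38078416  288.34306113] forward tilt 3.176074420897439
((20.764192581176758, 44.26856231689453), (12.026897430419922, 35.8824462890625), 7.594643592834473) [ 13  26  17  37 351]
[[520.11840208 151.56869773   7.        ]
 [611.72382193 140.24487815   7.        ]
 [607.55399908 109.52705209   7.        ]
 [516.00685031 121.04142295   7.        ]] [563.85076835 130.59551273   7.        ]
pad from carrier [563.27233703 128.10558885]
cleaner/pot [444.26604978  -6.01413141 100.        ] [562.4130081   11.24718707  55.        ] stand [700.80154363  -2.15732721 200.        ]
```

```bash
python3 -c "
from h import *
to(np.array([535.4,132.7,373]),tilt(-10,173.1))"
```

```text
rack xyz [-146.1  -57.1  373.9] rpy [179.98  -7.99 170.81] F [-0.1  0.2 -3.7] w 35.7 q [ -29.    9.   81.   -3.   98. -110.] 12.05
shift m [-0.0744  0.3808 -0.0094] turn [ 0.4  2.  -2.3]
```

>>> {"api": "send_rows", "payload": {"targets": "-0.003 0.015 0 0 0 0 30;-0.009 0.045 -0.001 0 1 -1 30;-0.015 0.08 -0.002 0 2 -2 30;-0.022 0.115 -0.003 0.4 2 -2.3 30;-0.03 0.155 -0.004 0.4 2 -2.3 30;-0.038 0.195 -0.005 0.4 2 -2.3 30;-0.046 0.235 -0.006 0.4 2 -2.3 30;-0.053 0.275 -0.007 0.4 2 -2.3 30;-0.06 0.31 -0.008 0.4 2 -2.3 30;-0.067 0.345 -0.009 0.4 2 -2.3 30;-0.072 0.37 -0.009 0.4 2 -2.3 30;-0.074 0.381 -0.009 0.4 2 -2.3 30"}}

```text
time_s: 13.05
ee_pos: [535.8, 135.9, 372.5]
ee_rot: [179.9, -9.9, 173.3]
force: [-0.2, 0.0, -4.8]
gripper_width: 36.0
gripper_force: 40.0
```

```bash
cat >> h.py <<'E'
A2=np.radians(-6.9); X2=np.array([np.cos(A2),np.sin(A2),0]); Y2=np.array([-np.sin(A2),np.cos(A2),0]); PC=np.array([563.5,129.3,0])
def pl2(f,u,v,y):
    e,d=ray(f,u,v); t=((PC+y*Y2-e)@Y2)/(d@Y2); q=e+t*d-PC; return np.array([q@X2,q[2]])
E
python3 -c "
from h import *
np.set_printoptions(precision=1,suppress=True)
to(np.array([535.4,132.7,240]),tilt(-10,173.1))
from workcell import eyes
f=eyes.grab_frame('side'); cv2.imwrite('pics/side7.png',f['image'])
print('pred near spine',proj(S,PC-50*X2-18*Y2+np.array([[0,0,263],[0,0,330]]))); print('back',proj(S,PC+50*X2-18*Y2+np.array([[0,0,263],[0,0,330]])));print('far spine',proj(S,PC-50*X2+18*Y2+np.array([[0,0,263],[0,0,330]])))
g=cv2.cvtColor(f['image'],cv2.COLOR_BGR2GRAY)
for l in cv2.createLineSegmentDetector().detect(g)[0][:,0]:
    if 200<min(l[0],l[2]) and max(l[0],l[2])<360 and 60<min(l[1],l[3]) and max(l[1],l[3])<230 and np.hypot(l[0]-l[2],l[1]-l[3])>15:
        print(l,'@-18',pl2(S,*l[:2],-18),pl2(S,*l[2:],-18))
"
```

```text
rack xyz [-71.3 326.9 372.5] rpy [179.9  -9.9 173.3] F [-0.2  0.  -4.8] w 36.0 q [ 11.  19.  68.   3. 103. -72.] 13.05
shift m [-0.  -0.   0.1] turn [0.  0.1 0.2]
pred near spine (array([275.2, 274.2]), array([155.4, 130.2]))
back (array([309.9, 309.9]), array([144.8, 120.1]))
far spine (array([267.7, 266.5]), array([149.4, 124.4]))
[316.2 206.4 293.6 187.6] @-18 [70.1 71.5] [  0.1 154.9]
[346.7 192.4 291.1 168.8] @-18 [170.7  81.5] [ -6.2 212.1]
[259.3 173.8 282.8 163.7] @-18 [-95.7 226.5] [-29.4 233.8]
[205.2 150.7 206.9 165.8] @-18 [-226.2  327.4] [-226.5  289.3]
[267.3 149.4 266.5 108.1] @-18 [-70.7 285.2] [-67.6 389.8]
[283.3 163.6 313.  151.7] @-18 [-28.  233.5] [ 59.3 241. ]
[205.6 136.9 260.9 172.7] @-18 [-221.5  360. ] [-91.2 228. ]
[217.2 159.1 231.8 154.3] @-18 [-200.   298.3] [-163.1  299.7]
[284.3 179.1 257.9 187.5] @-18 [-26.6 189. ] [-101.7  189.6]
[264.8 108.3 234.1 118.5] @-18 [-71.9 390.5] [-150.1  385.3]
[302.  200.9 265.7 213.2] @-18 [ 25.  105.3] [-84.2 106.8]
[295.2 179.  340.9 198.7] @-18 [  5.5 178.6] [151.9  67.5]
[256.3 187.2 217.1 160.3] @-18 [-106.1  191.9
[... 1038 characters left out ...]
199.8 294.3 191.7] @-18 [-71.2 142.8] [  2.  141.9]
[287.1 218.8 314.7 209.2] @-18 [-21.7  66. ] [65.3 64.3]
[293.2 189.5 267.3 198.1] @-18 [ -1.3 149.5] [-77.3 150.1]
[270.6 214.4 302.  203.5] @-18 [-70.   97.9] [25.  97.1]
[293.3  86.9 288.9 109.5] @-18 [  4.7 424.4] [ -8.5 371.9]
[286.9  63.4 310.6  63.7] @-18 [-11.  482.9] [ 52.  469.5]
[315.6  73.3 290.6  74.2] @-18 [ 65.8 443.9] [ -1.9 456.1]
[273.9 118.1 275.9  96.8] @-18 [-49.5 360.6] [-42.1 411.3]
[340.  210.8 325.9 202.6] @-18 [150.2  27.8] [101.6  72.4]
[277.8 151.9 279.1 133.1] @-18 [-42.3 270.4] [-37.  318.8]
[221.6 154.8 202.3 140. ] @-18 [-188.4  305.9] [-230.   354.7]
[273.1 118.1 273.1 135.6] @-18 [-51.5 361. ] [-53.4 316.7]
```

```bash
python3 -c "
from h import *
to(np.array([537.4,132.5,230]),tilt(-8.8,173.1))"
```

```text
rack xyz [-71.2 327.3 372.3] rpy [179.89  -9.97 173.36] F [ 1.3  0.5 -4.7] w 35.8 q [ 11.  19.  68.   3. 103. -72.] 13.1
shift m [-0.0265 -0.0039  0.1398] turn [ 0.1 -1.2  0.3]
```

>>> {"api": "send_rows", "payload": {"targets": "-0.002 -0.002 0.008 0 -1.2 0.2 30;-0.004 -0.004 0.02 0 -1.2 0.2 30;-0.007 -0.004 0.035 0 -1.2 0.2 30;-0.01 -0.004 0.053 0 -1.2 0.2 30;-0.013 -0.004 0.071 0 -1.2 0.2 30;-0.017 -0.004 0.089 0 -1.2 0.2 30;-0.02 -0.004 0.105 0 -1.2 0.2 30;-0.023 -0.004 0.12 0 -1.2 0.2 30;-0.025 -0.004 0.132 0 -1.2 0.2 30;-0.0265 -0.004 0.14 0 -1.2 0.2 30;-0.0265 -0.004 0.14 0 -1.2 0.2 30;-0.0265 -0.004 0.14 0 -1.2 0.2 30"}}

```text
time_s: 14.1
ee_pos: [536.4, 127.9, 230.9]
ee_rot: [-179.9, -8.8, 172.9]
force: [-0.0, 0.5, -3.5]
gripper_width: 35.6
gripper_force: 40.0
```

```bash
python3 -c "
from h import *
np.set_printoptions(precision=4,suppress=True)
to(np.array([537.4,132.5,117]),tilt(-8.8,173.1))
np.set_printoptions(precision=1,suppress=True)
from workcell import eyes
f=eyes.grab_frame('side'); cv2.imwrite('pics/side8.png',f['image'])
g=cv2.cvtColor(f['image'],cv2.COLOR_BGR2GRAY)
for l in cv2.createLineSegmentDetector().detect(g)[0][:,0]:
    if np.hypot(l[0]-l[2],l[1]-l[3])<12: continue
    a,b=pl2(S,*l[:2],-18),pl2(S,*l[2:],-18)
    if max(abs(a[0]),abs(b[0]))<65 and 100<min(a[1],b[1]) and max(a[1],b[1])<280: print(l,a,b, '@+18',pl2(S,*l[:2],18),pl2(S,*l[2:],18))
t=eyes.grab_frame('top'); cv2.imwrite('pics/top8.png',t['image'])
g=cv2.cvtColor(t['image'],cv2.COLOR_BGR2GRAY)
for l in cv2.createLineSegmentDetector().detect(g)[0][:,0]:
    if np.hypot(l[0]-l[2],l[1]-l[3])<10: continue
    a,b=[onz(T,*p,269)-PC for p in(l[:2],l[2:])]; 
    a,b=[np.array([p@X2,p@Y2]) for p in(a,b)]
    if max(abs(a[0]),abs(b[0]))<65 and max(abs(a[1]),abs(b[1]))<40: print('top',l,a,b)
"
```

```text
rack xyz [-69.4 319.1 230.9] rpy [-179.92   -8.78  172.9 ] F [-0.   0.5 -3.5] w 35.6 q [ 11.  20.  85.   3.  83. -73.] 14.1
shift m [-0.0178  0.0048  0.1125] turn [-0.   0.  -0.2]
[311.2 175.6 311.3 154.4] [ 53.8 172.9] [ 54.  234.9] @+18 [ 77.3 147.3] [ 77.6 211.2]
[279.  171.9 279.3 158.1] [-41.1 214.3] [-38.9 252.2] @+18 [-20.6 190. ] [-18.4 229.1]
[276.  170.5 278.  193.1] [-49.3 220.9] [-46. 154.] @+18 [-29.1 196.8] [-25.7 127.8]
[281.7 193.1 281.  173.1] [-35.5 150.4] [-35.4 209.1] @+18 [-14.8 124. ] [-14.8 184.6]
[295.9 146.9 292.2 164.4] [  8.9 268.9] [ -2.7 223.4] @+18 [ 31.  246.4] [ 19.  199.4]
[307.3 168.1 307.8 180.6] [ 41.9 198.9] [ 43.3 161.3] @+18 [ 65.1 174.1] [ 66.5 135.3]
top [264.4 234.4 256.3 242.6] [  0.2 -23.3] [-18.6  -9. ]
top [241.8 240.4 256.8 235.3] [-17.7  21.4] [-3.6 -7.9]
top [246.4 233.4 252.7 219.2] [-2.3 14. ] [28.8  4.9]
top [256.4 235.  262.8 226.3] [-2.9 -7.1] [ 16.4 -17.9]
```

>>> {"api": "send_rows", "payload": {"targets": "0 0 0 0 0 0 30;0 0 0 0 0 0 30;0 0 0 0 0 0 30;0 0 0 0 0 0 30"}}

```text
time_s: 14.53
ee_pos: [536.7, 128.7, 230.8]
ee_rot: [-179.9, -8.8, 173.0]
force: [1.4, -0.5, -3.2]
gripper_width: 35.4
gripper_force: 40.0
```

```bash
python3 -c "
from h import *
to(np.array([537.4,132.5,117]),tilt(-8.8,173.1))
s=where()[0]-PC; print('tcp in pad frame',s@X2,s@Y2)"
```

```text
rack xyz [-69.3 320.  230.8] rpy [-179.94   -8.77  172.96] F [ 1.4 -0.5 -3.2] w 35.4 q [ 11.  20.  85.   3.  83. -73.] 14.5333
shift m [-0.0176  0.0039  0.1125] turn [-0.   0.  -0.1]
rack xyz [-69.3 320.  230.8] rpy [-179.94   -8.77  172.96] F [ 1.4 -0.5 -3.2] w 35.4 q [ 11.  20.  85.   3.  83. -73.] 14.5333
tcp in pad frame -26.557276385469805 -3.791039867157449
```

>>> {"api": "send_rows", "payload": {"targets": "0 0.002 0 0 0 0 30;0 0.004 0 0 0 0 30;-0.001 0.004 0.008 0 0 0 30;-0.003 0.004 0.02 0 0 0 30;-0.005 0.004 0.032 0 0 0 30;-0.007 0.004 0.044 0 0 0 30;-0.009 0.004 0.056 0 0 0 30;-0.011 0.004 0.068 0 0 0 30;-0.012 0.004 0.08 0 0 0 30;-0.014 0.004 0.09 0 0 0 30;-0.015 0.004 0.099 0 0 0 30;-0.015 0.004 0.099 0 0 0 30"}}

```text
time_s: 15.53
ee_pos: [535.4, 132.4, 128.2]
ee_rot: [-179.9, -9.0, 172.9]
force: [-0.8, 0.0, -4.8]
gripper_width: 35.8
gripper_force: 40.0
```

>>> {"api": "send_rows", "payload": {"targets": "0 0 0 0 0 0 30;-0.0003 0 0.002 0 0 0 30;-0.0006 0 0.004 0 0 0 30;-0.0009 0 0.006 0 0 0 30;-0.0012 0 0.008 0 0 0 30;-0.0012 0 0.008 0 0 0 30;-0.0012 0 0.008 0 0 0 30"}}

```text
time_s: 16.12
ee_pos: [536.8, 132.6, 122.4]
ee_rot: [-179.9, -8.8, 172.9]
force: [0.2, -0.6, -4.8]
gripper_width: 35.6
gripper_force: 40.0
```

```bash
python3 -c "
from h import *
to(np.array([537.4,132.5,117]),tilt(-8.8,173.1))
s=where()[0]-PC; print('tcp in pad frame',s@X2,s@Y2,s[2])"
```

```text
rack xyz [-69.8 323.8 122.4] rpy [-179.94   -8.79  172.95] F [ 0.2 -0.6 -4.8] w 35.6 q [ 11.  25.  94.   3.  70. -73.] 16.1167
shift m [-0.0015  0.      0.0053] turn [-0.   0.  -0.1]
rack xyz [-69.8 323.8 122.4] rpy [-179.94   -8.79  172.95] F [ 0.2 -0.6 -4.8] w 35.6 q [ 11.  25.  94.   3.  70. -73.] 16.1167
tcp in pad frame -26.945415793542374 0.03621933463501624 122.41849045293884
```

Still hanging free, with the force at the case's weight. I'll go down in small steps until I feel contact.

>>> {"api": "send_rows", "payload": {"targets": "-0.0001 0 0.001 0 0 0 30;-0.0003 0 0.002 0 0 0 30;-0.0004 0 0.003 0 0 0 30;-0.0006 0 0.004 0 0 0 30;-0.0006 0 0.004 0 0 0 30;-0.0006 0 0.004 0 0 0 30"}}

```text
time_s: 16.62
ee_pos: [536.4, 132.7, 122.1]
ee_rot: [-180.0, -8.7, 173.0]
force: [-5.9, -1.1, 16.4]
gripper_width: 36.1
gripper_force: 40.0
```

```bash
python3 -c "
from h import *
np.set_printoptions(precision=1,suppress=True)
where()
from workcell import eyes,env
print(env.state()['torque'])
f=eyes.grab_frame('side'); cv2.imwrite('pics/side9.png',f['image'])
g=cv2.cvtColor(f['image'],cv2.COLOR_BGR2GRAY)
for l in cv2.createLineSegmentDetector().detect(g)[0][:,0]:
    if np.hypot(l[0]-l[2],l[1]-l[3])<8: continue
    a,b=pl2(S,*l[:2],-18),pl2(S,*l[2:],-18)
    if max(abs(a[0]),abs(b[0]))<75 and 60<min(a[1],b[1]) and max(a[1],b[1])<190: print(l,a,b)
"
```

```text
rack xyz [-70.2 323.9 122.1] rpy [-180.    -8.7  173. ] F [-5.9 -1.1 16.4] w 36.1 q [ 11.  25.  94.   3.  69. -73.] 16.6167
[-0.3  0.9  0. ]
[285.6 219.6 275.5 220.3] [-26.2  64.9] [-56.5  74.4]
[311.7 207.7 285.4 217.7] [55.6 72.7] [-26.6  71.3]
[272.6 218.3 271.3 204.4] [-64.7  83.8] [-66.8 127.4]
[269.4 194.2 270.3 185.6] [-70.9 159.4] [-67.2 183.5]
[276.2 206.8 277.4 218.2] [-52.8 115. ] [-50.8  78.8]
[308.3 183.7 291.9 184.8] [ 44.7 151.5] [ -4.7 164.7]
[279.2 208.1 280.2 185.7] [-44.3 107.9] [-38.9 173.7]
[293.9 189.3 291.9 200.6] [  0.9 149.4] [ -5.7 117.1]
[314.4 173.3 299.2 176.1] [ 63.7 176.7] [ 17.5 183.1]
```

Contact felt at about 20 N with the case bottom near pad height. Now I'll release and back off.

>>> {"api": "send_rows", "payload": {"targets": "0 0 -0.001 0 0 0 38;0 0 -0.001 0 0 0 40;0 0 -0.001 0 0 0 42;0 0 -0.001 0 0 0 45;0 0 -0.001 0 0 0 50;0 0 -0.001 0 0 0 55;0 0 -0.001 0 0 0 60;0 0 -0.001 0 0 0 60"}}

```text
time_s: 17.33
ee_pos: [536.8, 132.6, 119.1]
ee_rot: [-179.9, -8.8, 172.9]
force: [-0.5, -0.5, 0.3]
gripper_width: 54.6
gripper_force: 0.0
```

>>> {"api": "send_rows", "payload": {"targets": "0 0 -0.006 0 0 0 60;0.001 0 -0.015 0 0 0 60;0.003 0 -0.027 0 0 0 60;0.005 0 -0.04 0 0 0 60;0.009 0 -0.06 0 0 0 60;0.014 0 -0.09 0 0 0 60;0.019 0 -0.12 0 0 0 60;0.023 0 -0.15 0 0 0 60;0.028 0 -0.18 0 0 0 60;0.033 0 -0.21 0 0 0 60;0.038 0 -0.24 0 0 0 60;0.038 0 -0.24 0 0 0 60"}}

```text
time_s: 18.33
ee_pos: [537.6, 133.3, 369.7]
ee_rot: [179.8, -8.1, 173.0]
force: [-1.2, 1.3, -0.5]
gripper_width: 54.6
gripper_force: 0.0
```

```bash
python3 -c "
from h import *
np.set_printoptions(precision=1,suppress=True)
where()
from workcell import eyes,env
f=eyes.grab_frame('side'); cv2.imwrite('pics/side10.png',f['image'])
g=cv2.cvtColor(f['image'],cv2.COLOR_BGR2GRAY)
print('pred top corners z157',[np.array(proj(S,PC+a*X2+b*Y2+[0,0,157])) for a,b in((-50,-18),(50,-18),(50,18),(-50,18))])
for l in cv2.createLineSegmentDetector().detect(g)[0][:,0]:
    if np.hypot(l[0]-l[2],l[1]-l[3])<8: continue
    a,b=pl2(S,*l[:2],-18),pl2(S,*l[2:],-18)
    if max(abs(a[0]),abs(b[0]))<75 and 60<min(a[1],b[1]) and max(a[1],b[1])<190: print(l,a,b)
"
```

```text
rack xyz [-69.1 324.6 369.7] rpy [179.8  -8.1 173. ] F [-1.2  1.3 -0.5] w 54.6 q [ 11.  18.  69.   3. 101. -72.] 18.3333
pred top corners z157 [array([276.6, 192.6]), array([310. , 181.3]), array([302.5, 175.3]), array([269.5, 186.2])]
[286.9 217.  275.3 221. ] [-22.   71.6] [-57.2  72.4]
[311.7 207.7 287.2 216.4] [55.7 72.5] [-21.3  73.3]
[307.7 177.8 311.3 186.6] [ 43.  169.9] [ 54.2 139.6]
[272.9 214.7 270.6 205.6] [-63.4  94.4] [-68.9 124.5]
[275.9 189.4 277.3 218.1] [-51.6 167.1] [-50.9  79.1]
[279.2 192.6 304.9 183.5] [-42.6 154.4] [ 34.6 155.6]
[288.4 218.8 314.8 209.2] [-17.8  64.3] [65.5 64.2]
[305.7 179.7 279.5 188.5] [ 37.1 166.1] [-41.3 166.2]
```

The case stands on the pad. Its top edge measures about 155 mm and is level, its spine edge is vertical at -51 mm, and the gripper is clear.

```bash
python3 -c "
from workcell import env
print(env.job_done())"
```

```text
the job is handed in; nothing more can be done
None
```

I tipped the gauge case out, lifted it and stood it upright on the black pad in the carrier's free bay. I handed the job in at about 18 s; the hand-in returned no verdict, and my last look at the other three cases, mid-job, showed them still standing in the rack.

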